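# Hold the pedal bin open, then let its lid down quietly

## Task

Hold the little pedal bin open for me while I drop something in: press its pedal down with your fingertips until the lid stands fully open, and keep it open for a good three seconds. Then ease the pedal up slowly, so that the lid comes down under control and does not slam, and take your hand away. Work the lid by the pedal only, and leave the bin and the things around it where they stand.

Things in the scene. Friction and masses are not known exactly. Their poses are not given: they have to be found in the camera images.
- bin: Loose round steel pedal bin, black plinth, 154 mm diameter, 195 mm high, 1.1 to 1.6 kg. Slides if pushed sideways by 5 N or more, may tip if the pedal is pressed on past its stop by over 15 N. Origin: centre of the underside; x points from pedal (front) to lid hinge (back), z up. The pedal is on the -x side, turned roughly to the robot, pad centre 132 mm from the bin's axis, 55 mm from its wall.
- pedal_pad: Ribbed black pedal pad, 38 (x) by 50 (y) by 6 mm. Origin: centre of its top face; x, y as the bin's, z the pad's upward normal. At rest the centre is 36 mm above the dresser top and the outer (-x) end tilts up 0.1 rad; fully pressed the centre is 21 mm lower (almost straight down), tilted 0.12 rad the other way, clear of the dresser top. The space above it and 90 mm to either side is free.
- lid_cover: Domed round steel lid, 155 mm diameter, 20 mm thick, hinged at the back (+x) of the bin, 184 mm above the dresser top. Origin: centre of the disc, 9 mm above the lid's underside; x, y as the bin's when shut, z normal to the lid. Only the pedal lifts it; it is not to be touched.
- bin_pedal (a joint): Angle of the pedal, rad: 0 up (lid shut), 0.22 fully down at its stop; the pad's centre sinks about 97 mm per rad. At the pad's centre it takes about 5 N to start, falling to about 3 N near the stop. The lid's weight and a weak spring push the pedal back up when it is let go.
- bin_lid (a joint): Angle of the lid, rad: 0 shut, 1.35 fully open (nearly upright). A rod links it to the pedal: 6.1 times the pedal's angle, so 1 mm of pedal is about 0.063 rad of lid, and 10 mm/s about 0.63 rad/s. Nothing damps it: when the pedal is let go the lid falls and slams.
- vase: Matte white ceramic vase, 104 mm in diameter, 188 mm high, 0.6 kg, standing; origin: centre of its underside. Not part of the work.
- hairbrush: Bamboo paddle hairbrush lying on its back, 233 mm long, 76 mm wide, 28 mm high; origin: underside, where the handle meets the head; x points along the head. Not part of the work.
- paperweight: Clear glass pebble, 78 mm in diameter, 32 mm high; origin: centre of its underside. Not part of the work.
- sunglasses_case: Closed red plastic sunglasses case, 160 x 66 x 52 mm; origin: centre of its underside, x along its length. Not part of the work.

How it is judged:
On the way, in this order (a step that is already met when the one before it is completed fails the run):
1. the lid stands fully open, held so by the fingers on the pedal, for 2.5 s (value of joint bin_lid above 1.2 rad and contact force between the fingers and bin above 0.3 N), for 2.5 s.
2. the lid is down and shut (value of joint bin_lid below 0.04 rad), for 0.2 s.
At the end, for the whole second after the job is handed in: The lid is shut (within 0.04 rad) and the pedal is up (within 0.01 rad), the bin stands upright within 20 mm of where it stood, and the vase, hairbrush, paperweight and sunglasses case are within 15 mm of where they were (value of joint bin_lid below 0.04 rad and value of joint bin_pedal below 0.01 rad and distance of bin from where it was at the start of the episode below 0.02 m and angle between bin's own z axis and vertical below 0.03 rad and linear speed of bin below 0.02 m/s and distance of each of vase, hairbrush, paperweight, sunglasses_case from where it was at the start of the episode below 0.015 m); the robot touches nothing.
It fails at once if the lid slams or is let drop: it comes down faster than 3.5 rad/s (0.55 m/s at its front edge) in the last 0.3 rad, or faster than 5 rad/s anywhere (velocity of joint bin_lid below -5 rad/s or (value of joint bin_lid below 0.3 rad and velocity of joint bin_lid below -3.5 rad/s)).
It fails at once if the robot touches the lid itself (contact force between any of the fingers, the arm and lid_cover above 0.3 N).
It fails at once if the bin is pushed away, tipped or lifted: over 30 mm from its place, leaning by over 0.12 rad, or raised by over 12 mm (distance of bin from where it was at the start of the episode above 0.03 m or angle between bin's own z axis and vertical above 0.12 rad or height (world z) of bin above 0.012 m).
It fails at once if the vase, hairbrush, paperweight or sunglasses case is moved by over 20 mm (distance of any of vase, hairbrush, paperweight, sunglasses_case from where it was at the start of the episode above 0.02 m).
It also fails if it takes over 48 s, if anything falls off the work surface, if the arm or the gripper's body presses on something with over 40 N, if the wrist force passes 120 N, or if a joint passes its speed limit or range.

## Robot

A 6-joint arm with a two-finger parallel gripper is mounted at the origin on the work surface. World frame = base frame: x ahead of the robot, y to its left, z up, the work surface at z = 0. Lengths are in m, angles in rad, forces in N, time in s.
With the tool pointing down it reaches from about 0.325 to 0.9 m from the base axis. Payload 6.1 kg.
Tool frame: the origin (TCP) lies on the centre line of the jaws, within the pads' length; the fingertips stand ctrl.tip_extent ahead of it and the grasp point (between the pads) lies 11 mm behind it (ctrl.tip_extent is the distance from the TCP to the fingertips, in m); z points along the fingers, y is the line along which they close (so a half turn about z gives the same grasp; the last joint's range is limited). The gripper opens to 87 mm and grips with 3 to 60 N. Pads are 19 mm wide; open, the fingers measure 117 mm over their backs; the gripper's body (75 mm by 190 mm) begins 51 mm behind the grasp point.
Start: joints at [-1.253, 0.22, 1.526, -0, 1.395, -0.126], TCP at [0.268, -0.564, 0.231] pointing down, gripper open.
Joint ranges: [-2.98, 2.98], [-0.91, 2.08], [0.09, 2.57], [-1.24, 4.39], [0.2, 2.65], [-2.68, 2.68]. Speed limits (rad/s): [2.57, 2.57, 3.01, 3.14, 3.14, 3.14].

## Interface

Orientations are given as a unit quaternion [w, x, y, z].
In Python, from plant import ctrl, imaging, silhouettes, pinpoint gives the robot as it stands. The module is installed in compiled form; this text tells all that it offers.
- The arm moves only by the tool apply_moves, never from a script. Its argument "commands" is a list of rows, each a list of 7 numbers: the closure, from 0 (fully open) to 1 (shut), then the shift along the tool's x, y, z in m, then the turn, a rotation vector about the tool's x, y, z in degrees. A call has 1 to 5 rows; each row is the pose to reach, as a shift and turn from the pose commanded when the call began, along the tool's axes at that moment; what a row does not reach only later rows make up. A row lasts 1/8 s, in which the tool goes at most 62.5 mm and 10.7 degrees, less where a joint would pass 70% of its speed; a pose out of reach is approached as far as the arm can. A call with a gripper value outside its range is refused whole. The fingers move at their own pace and stop on an object; "force" is the grip in N (left out, the last holds). Time passes only in rows, so rows that repeat a pose let the fingers close. It gives the time, the measured TCP pose, the force, the opening and the grip force at its end, in the units of the state.
- ctrl.get_state(): the state, without advancing time (a new reading comes with each control period).
- imaging.grab_frame(name): name is "scene" or "side" or "wrist"; returns a dict with "frame" (420x560x3 uint8, red, green, blue), "vfov" (degrees; the focal length in pixels is half the picture's height over the tangent of half this angle, whatever the lens; pixels are square), "cx", "cy" (the principal point, pixels), "view" (4x4, takes a point from world to camera coordinates). Camera axes: x right, y up, looking along -z (the intrinsics and any distortion apply to the point x, -y, -z); pixel columns grow to the right and rows downward; lengths in m; the calibration is good to about 2 mm. A picture is of the moment at which its call begins. There is no depth.
- ctrl.hand_in(): hands the job in; it is judged then, once.
Trained networks look in a picture, given as the dict that the camera call returned (one of the last four; its "shot" number tells which), for a name from the list of things; names that differ only in an ending like _2 or _b are one class to them, and where a whole thing is asked for, a point or a joint stands for the part that bears it (a point fixed in the world has none). Each returns a list of dicts, best first, with "score" (0 to 1); they miss things now and then, are a little off and sometimes report something else, mostly with a low value. They report only what shows in the picture. A call takes as long as a camera call.
- silhouettes(picture, target): "mask" (420x560 bool, what is visible of it) and "position" ([column, row] as shares, 0 to 1, of the picture: columns of its width, rows of its height, amid what is visible of it).
- pinpoint(picture, target): "position" ([column, row] as shares, 0 to 1, of the picture: columns of its width, rows of its height: a listed point, or the origin of a listed thing).
The state is a dict: "t": time; "joints": joint angles; "joint_velocities": joint speeds; "joint_torque": joint torques, N m; "eef_pos": TCP position; "tcp_rot": TCP orientation; "wrist_force": force on the tool from outside, world axes, zero at the start; "wrist_torque": the same for the moment, N m; "gripper_width": finger opening in m; "finger_force": force on a finger pad.
Only numpy, scipy, OpenCV 4.12 (cv2) and the standard library are available. Lean on these libraries where they do the work, as an engineer would, in place of code of your own. Each camera call takes 0.05 s, during which the arm holds its last target. There are 200 camera calls.

## Working session

There is one attempt and no reset: what is moved stays moved. The work goes in short steps, Python scripts to look and compute and a tool call to move; the robot and the scene stay as the last step left them, time stands still between calls to the robot, and variables do not carry over. Pictures are saved under pics/ and viewed, at most 10 in all, crops included, and the job is handed in when it is done.

Besides the shell and the picture viewer there is one more tool, called after "Emit:" in YAML: its name, and indented under it one key for each argument. apply_moves: Moves the arm, as the interface text tells. Its arguments: {"type":"object","properties":{"commands":{"type":"array"},"force":{"type":"number"}},"required":["commands"]}

```bash
mkdir -p pics; cat > h.py <<'E'
import numpy as np,cv2
from plant import ctrl,imaging,silhouettes,pinpoint
def ray(p,pos):
    f=p['frame'];H,W=f.shape[:2];F=H/2/np.tan(np.radians(p['vfov'])/2)
    u,v=pos[0]*W,pos[1]*H
    d=np.array([(u-p['cx'])/F,-(v-p['cy'])/F,-1]);V=np.array(p['view']);R=V[:3,:3]
    return -R.T@V[:3,3],R.T@d
def atz(p,pos,z):
    o,d=ray(p,pos);return o+d*(z-o[2])/d[2]
E
python3 - <<'E'
from h import *
s=ctrl.get_state();print(s['t'],s['eef_pos'],s['tcp_rot'],s['wrist_force'],ctrl.tip_extent)
ims=[]
Z=dict(bin=0,pedal_pad=.036,lid_cover=.193,vase=0,hairbrush=0,paperweight=0,sunglasses_case=0)
for n in("scene","side"):
    p=imaging.grab_frame(n);print(n,[k for k in p],p.get('distortion'),p['cx'],p['cy'],p['vfov'])
    cv2.imwrite(f'pics/{n}0.png',p['frame'][:,:,::-1])
    for t,z in Z.items():
        for r in pinpoint(p,t)[:2]: print(t,round(r['score'],2),np.round(np.array(r['position'])*[560,420]),np.round(atz(p,r['position'],z),4))
E
```

```text
0.0 [ 0.26814891 -0.56387589  0.22941961] [-9.83268981e-04  9.75483473e-01  2.20070478e-01 -1.08679996e-04] [0.87302553 0.02124932 0.41002247] 0.008
scene ['frame', 'vfov', 'cx', 'cy', 'view', 'shot'] None 288.09420866871966 213.02254953214782 47.51789327052602
bin 0.72 [272. 245.] [0.6128 0.0457 0.    ]
lid_cover 0.75 [270. 209.] [0.6173 0.0459 0.193 ]
vase 0.85 [186. 292.] [ 0.7268 -0.1512  0.    ]
vase 0.32 [354. 222.] [0.5539 0.2476 0.    ]
hairbrush 0.82 [354. 222.] [0.5527 0.2472 0.    ]
paperweight 0.7 [219. 266.] [ 0.6649 -0.079   0.    ]
paperweight 0.29 [274. 244.] [0.6113 0.0496 0.    ]
sunglasses_case 0.92 [213. 200.] [ 0.488  -0.1023  0.    ]
side ['frame', 'vfov', 'cx', 'cy', 'view', 'shot'] None 276.90674656707074 211.1594090364187 50.79207138337955
bin 0.65 [281. 246.] [0.6102 0.0474 0.    ]
pedal_pad 0.81 [317. 267.] [0.4825 0.0772 0.036 ]
lid_cover 0.63 [284. 187.] [0.5978 0.0493 0.193 ]
hairbrush 0.57 [246. 310.] [0.5496 0.2466 0.    ]
sunglasses_case 0.79 [356. 233.] [ 0.4876 -0.1083  0.    ]
```

View pics/scene0.png

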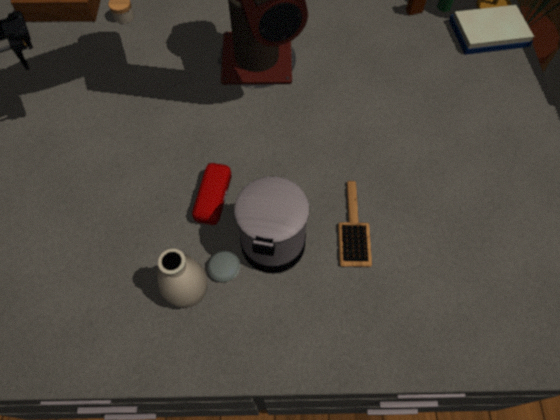

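View pics/side0.png

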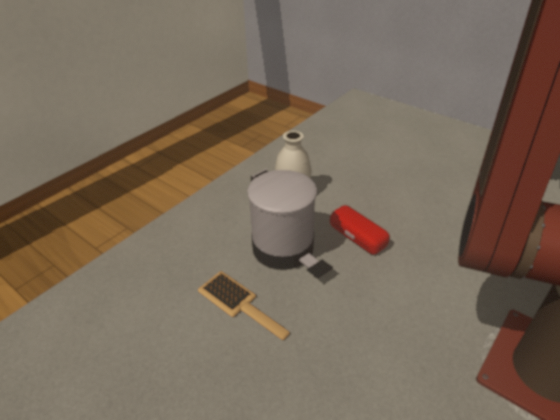

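The scene view shows the bin amid the table (lid ~270,209, hinge at 263,245 facing away from the robot), the case to its right-hand side (213,193), paperweight and vase beyond it. In the side view the pedal is plain at (317,267), matching the network; pad ≈ (0.4825, 0.077), bin axis ≈ (0.611, 0.047), which gives 132 mm as told.

```bash
cat >> h.py <<'E'
from scipy.spatial.transform import Rotation as Ro
def cur():
    s=ctrl.get_state();q=np.array(s['tcp_rot']);return s,np.array(s['eef_pos']),Ro.from_quat(q[[1,2,3,0]])
def goal(yaw=-0.232,tilt=20):
    return Ro.from_euler('z',yaw)*Ro.from_euler('x',np.pi)*Ro.from_euler('y',tilt,degrees=True)
def rel(pos,R):
    s,p,C=cur();return np.round(C.inv().apply(np.array(pos)-p),4),np.round((C.inv()*R).as_rotvec(degrees=True),1)
E
python3 - <<'E'
from h import *
G=goal();print('tool z,x',G.apply([0,0,1]),G.apply([1,0,0]))
u=np.array([np.cos(-.232),np.sin(-.232)])
xy=np.array([.4825,.0772])+.006*u
print(xy,rel([*xy,.229],G),rel([*xy,.229],goal(tilt=0)))
E
```

```text
tool z,x [ 0.33285691 -0.07863878 -0.93969262] [ 0.91451684 -0.21605826  0.34202014]
[0.48833925 0.07582045] (array([ 0.4736, -0.4838,  0.0015]), array([-6.8, 19.2, 38.3])) (array([ 0.4736, -0.4838,  0.0015]), array([ 0. , -0. , 38.7]))
```

Emit:
apply_moves:
  commands:
    - [1, 0.04, -0.04, 0, -1, 3, 7]
    - [1, 0.08, -0.08, 0, -2, 6, 14]
    - [1, 0.12, -0.12, 0, -4, 10, 20]
    - [1, 0.16, -0.16, 0, -5, 14, 28]
    - [1, 0.2, -0.205, 0, -6.8, 19.2, 38.3]
  force: 20

```text
t: 1.42
eef_pos: [0.3616, -0.2924, 0.231]
tcp_rot: [0.02, 0.979, -0.11, 0.171]
wrist_force: [0.9, 1.0, 1.4]
gripper_width: 0.0448
finger_force: 0.0
```

```bash
python3 - <<'E'
from h import *
s,p,C=cur();print(s['t'],p,s['joints'],s['gripper_width'],s['wrist_force'])
print(rel([.4883,.0758,.229],goal()))
E
```

```text
1.425 [ 0.36160559 -0.29239773  0.23104705] [-1.03105392 -0.43856122  2.16707681  0.26589087  1.18071178  0.68974306] 0.04481522004598051 [0.85275274 1.01298949 1.39615501]
(array([ 0.0392, -0.3871,  0.0153]), array([-0. ,  0.2,  0.5]))
```

Emit:
apply_moves:
  commands:
    - [1, 0.004, -0.05, 0.002, 0, 0, 0]
    - [1, 0.01, -0.1, 0.004, 0, 0, 0]
    - [1, 0.015, -0.15, 0.006, 0, 0, 0]
    - [1, 0.02, -0.2, 0.008, 0, 0, 0]
    - [1, 0.025, -0.25, 0.01, 0, 0, 0]

```text
t: 2.05
eef_pos: [0.4416, -0.0536, 0.2294]
tcp_rot: [0.02, 0.979, -0.107, 0.17]
wrist_force: [0.5, -0.9, 0.9]
gripper_width: 0.0014
finger_force: 0.0
```

Emit:
apply_moves:
  commands:
    - [1, 0.005, -0.045, 0.002, 0, 0, 0]
    - [1, 0.01, -0.09, 0.004, 0, 0, 0]
    - [1, 0.014, -0.135, 0.005, 0, 0, 0]
    - [1, 0.014, -0.137, 0.005, 0, 0, 0]

```text
t: 2.55
eef_pos: [0.4854, 0.0782, 0.2282]
tcp_rot: [0.02, 0.98, -0.104, 0.169]
wrist_force: [-0.1, -0.2, 0.0]
gripper_width: 0.0004
finger_force: 0.0
```

```bash
python3 - <<'E'
from h import *
s,p,C=cur();print(s['t'],p,s['joints'],s['gripper_width'],s['wrist_force'])
for n in("side","wrist"):
    P=imaging.grab_frame(n);cv2.imwrite(f'pics/{n}1.png',P['frame'][:,:,::-1])
    for t,z in dict(bin=0,pedal_pad=.036,lid_cover=.193).items():
        for r in pinpoint(P,t)[:2]: print(n,t,round(r['score'],2),np.round(np.array(r['position'])*[560,420]),np.round(atz(P,r['position'],z),4))
print(rel([.4883,.0758,.15],goal()))
E
```

```text
2.55 [0.48541435 0.07820479 0.22824729] [ 0.06382149 -0.3648896   2.12020585 -0.10813914  1.0602361   1.88388105] 0.0003987594486160632 [-0.12101879 -0.22098905  0.04188144]
side pedal_pad 0.65 [316. 266.] [0.4856 0.0772 0.036 ]
side lid_cover 0.88 [284. 184.] [0.6061 0.0403 0.193 ]
wrist lid_cover 0.59 [281.  86.] [0.6026 0.0469 0.193 ]
(array([-0.0237, -0.0024,  0.0747]), array([-0.1,  0.4,  0.7]))
```

```bash
python3 - <<'E'
from h import *
print(rel([.489,.0757,.075],goal()))
E
```

```text
(array([-0.0482, -0.0027,  0.1455]), array([-0.1,  0.4,  0.7]))
```

View pics/wrist1.png

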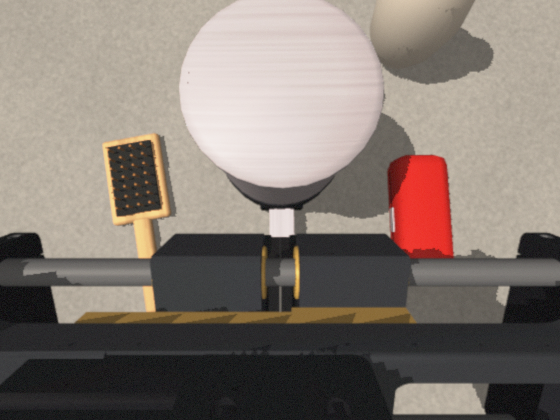

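The wrist view shows the steel pedal arm (281,222) coming straight out of the bin into line with the closed fingers, with case and brush well to either side. Lateral alignment and yaw are right; descending.

Emit:
apply_moves:
  commands:
    - [1, -0.012, 0, 0.036, 0, 0, 0]
    - [1, -0.024, -0.001, 0.072, 0, 0, 0]
    - [1, -0.036, -0.001, 0.109, 0, 0, 0]
    - [1, -0.048, -0.002, 0.145, 0, 0.4, 0.7]
    - [1, -0.048, -0.002, 0.145, 0, 0.4, 0.7]

```text
t: 3.58
eef_pos: [0.4857, 0.0753, 0.072]
tcp_rot: [0.02, 0.979, -0.113, 0.169]
wrist_force: [-0.4, 0.9, 0.1]
gripper_width: 0.0006
finger_force: 0.0
```

```bash
python3 - <<'E'
from h import *
s,p,C=cur();print(s['t'],p,s['wrist_force'])
P=imaging.grab_frame("side");cv2.imwrite('pics/side2.png',cv2.resize(P['frame'][150:330,200:440,::-1],None,fx=3,fy=3))
for t in('pedal_pad',):
    for r in pinpoint(P,t)[:2]: print(t,round(r['score'],2),np.round(np.array(r['position'])*[560,420]),np.round(atz(P,r['position'],.036),4))
print(rel([.489,.0757,.055],goal()))
E
```

```text
3.575 [0.48565122 0.07528641 0.07204463] [-0.4153601   0.90604541  0.08088255]
pedal_pad 0.7 [318. 266.] [0.4818 0.0727 0.036 ]
pedal_pad 0.56 [247. 309.] [0.5282 0.2642 0.036 ]
(array([-0.0076,  0.0001,  0.02  ]), array([-0.1,  0. ,  0.1]))
```

View pics/side2.png

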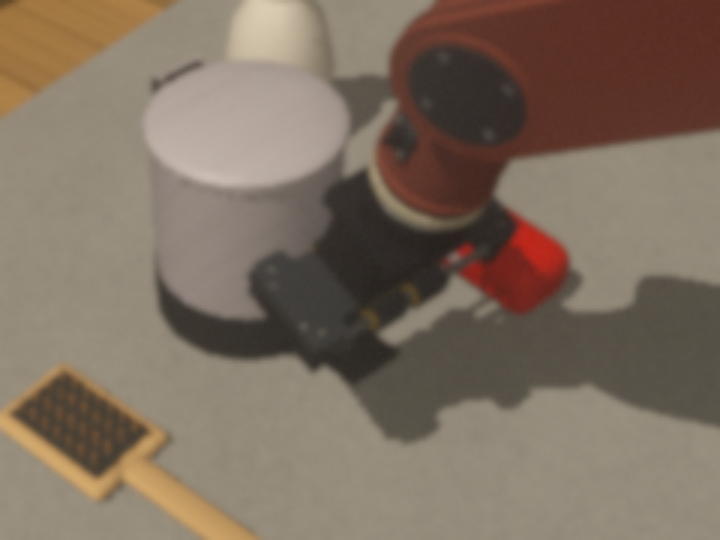

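Fingers stand over the pad (crop ~370,360), body clear of the bin wall. Lower to contact.

Emit:
apply_moves:
  commands:
    - [1, -0.001, 0, 0.006, 0, 0, 0]
    - [1, -0.003, 0, 0.012, 0, 0, 0]
    - [1, -0.005, 0, 0.018, 0, 0, 0]
    - [1, -0.006, 0, 0.022, 0, 0, 0]
    - [1, -0.006, 0, 0.022, 0, 0, 0]

```text
t: 4.3
eef_pos: [0.4902, 0.0757, 0.0521]
tcp_rot: [0.02, 0.978, -0.112, 0.172]
wrist_force: [-1.0, 0.0, -0.2]
gripper_width: 0.0002
finger_force: 0.0
```

Emit:
apply_moves:
  commands:
    - [1, -0.0007, 0, 0.002, 0, 0, 0]
    - [1, -0.0013, 0, 0.0037, 0, 0, 0]
    - [1, -0.002, 0, 0.0056, 0, 0, 0]
    - [1, -0.002, 0, 0.0056, 0, 0, 0]

```text
t: 4.8
eef_pos: [0.4907, 0.0758, 0.0468]
tcp_rot: [0.019, 0.978, -0.112, 0.172]
wrist_force: [-0.3, 0.5, -0.4]
gripper_width: 0.0002
finger_force: 0.2
```

Emit:
apply_moves:
  commands:
    - [1, -0.0007, 0, 0.002, 0, 0, 0]
    - [1, -0.0014, 0, 0.0038, 0, 0, 0]
    - [1, -0.0014, 0, 0.0038, 0, 0, 0]

```text
t: 5.18
eef_pos: [0.4909, 0.0758, 0.043]
tcp_rot: [0.019, 0.978, -0.113, 0.173]
wrist_force: [-2.6, 1.3, 4.8]
gripper_width: 0.0003
finger_force: 2.4
```

Emit:
apply_moves:
  commands:
    - [1, -0.0007, 0, 0.0019, 0, 0, 0]
    - [1, -0.0014, 0, 0.0038, 0, 0, 0]
    - [1, -0.0021, 0, 0.0056, 0, 0, 0]
    - [1, -0.0021, 0, 0.0056, 0, 0, 0]

```text
t: 5.68
eef_pos: [0.4909, 0.0758, 0.0371]
tcp_rot: [0.019, 0.978, -0.113, 0.173]
wrist_force: [-1.7, -0.9, 3.4]
gripper_width: 0.0006
finger_force: 2.2
```

```bash
python3 - <<'E'
from h import *
s,p,C=cur();print(s['t'],p,s['wrist_force'])
P=imaging.grab_frame("side");cv2.imwrite('pics/side3.png',cv2.resize(P['frame'][150:330,200:440,::-1],None,fx=3,fy=3))
E
```

```text
5.675 [0.49091163 0.07579939 0.03706886] [-1.66359817 -0.94905999  3.41612012]
```

View pics/side3.png

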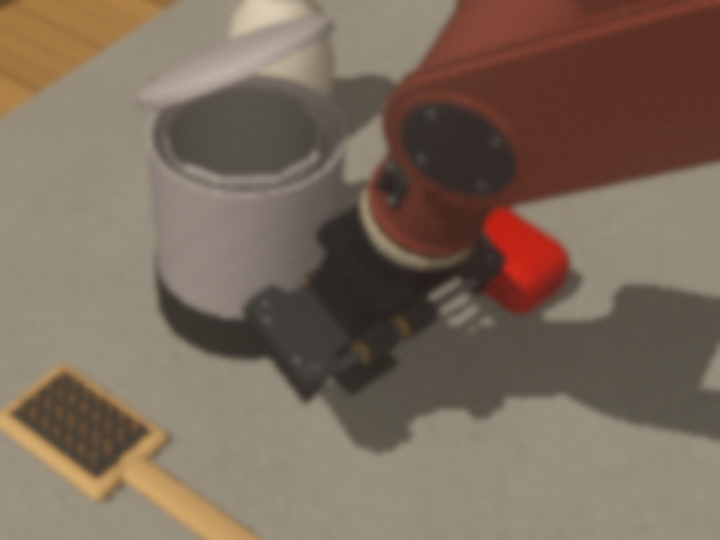

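The lid is about 30° up (crop 235,60), bin unmoved, force ~3.5 N. Continue, watching force for the stop.

Emit:
apply_moves:
  commands:
    - [1, -0.0007, 0, 0.0019, 0, 0, 0]
    - [1, -0.0014, 0, 0.0038, 0, 0, 0]
    - [1, -0.0021, 0, 0.0056, 0, 0, 0]
    - [1, -0.0028, 0, 0.0075, 0, 0, 0]
    - [1, -0.0028, 0, 0.0075, 0, 0, 0]

```text
t: 6.35
eef_pos: [0.4908, 0.0758, 0.0287]
tcp_rot: [0.019, 0.978, -0.113, 0.173]
wrist_force: [2.5, -0.5, 4.6]
gripper_width: 0.0004
finger_force: 1.4
```

Emit:
apply_moves:
  commands:
    - [1, -0.0004, 0, 0.001, 0, 0, 0]
    - [1, -0.0007, 0, 0.002, 0, 0, 0]
    - [1, -0.0009, 0, 0.0026, 0, 0, 0]
    - [1, -0.0009, 0, 0.0026, 0, 0, 0]

```text
t: 6.85
eef_pos: [0.4908, 0.0758, 0.0262]
tcp_rot: [0.019, 0.978, -0.113, 0.172]
wrist_force: [0.3, -0.8, 5.8]
gripper_width: 0.0007
finger_force: 2.6
```

```bash
python3 - <<'E'
from h import *
s,p,C=cur();print(s['t'],p,s['wrist_force'])
P=imaging.grab_frame("side");cv2.imwrite('pics/side4.png',cv2.resize(P['frame'][100:300,200:440,::-1],None,fx=3,fy=3))
for r in pinpoint(P,'lid_cover')[:2]: print(r['score'],np.array(r['position'])*[560,420])
V=np.array(P['view']);F=210/np.tan(np.radians(P['vfov'])/2)
u=np.array([np.cos(-.232),np.sin(-.232),0]);b=np.array([.611,.047,0])
for th in(1,1.1,1.2,1.3,1.35):
    q=b+u*(.0775)+np.array([0,0,.184])+(-u*np.cos(th)+np.array([0,0,np.sin(th)]))*.0775+(u*np.sin(th)+np.array([0,0,np.cos(th)]))*.009
    e=b+u*(.0775)+np.array([0,0,.184])+(-u*np.cos(th)+np.array([0,0,np.sin(th)]))*.155
    o=[]
    for w in(q,e):
        c=V[:3,:3]@w+V[:3,3];o+=[P['cx']+F*c[0]/-c[2],P['cy']-F*c[1]/-c[2]]
    print(th,np.round(o,1))
E
```

```text
6.85 [0.49075358 0.07584469 0.02617282] [ 0.27991714 -0.7635036   5.79798797]
0.67 [263.088 145.614]
0.16 [282.408 245.7  ]
1 [267.6 153.3 281.2 138.6]
1.1 [265.6 150.8 277.1 132.7]
1.2 [263.6 148.5 272.8 127.3]
1.3 [261.5 146.4 268.5 122.4]
1.35 [260.5 145.5 266.3 120.3]
```

View pics/side4.png

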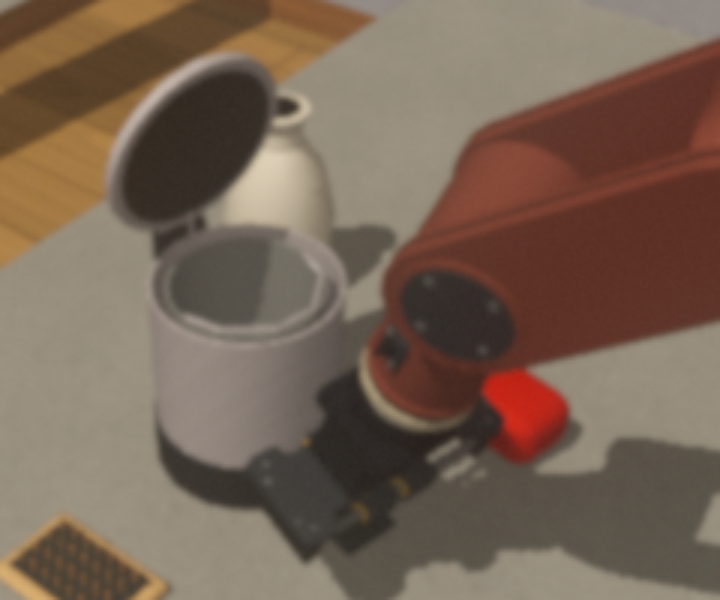

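Lid stands nearly upright (crop centre ~190,140; full-image ~263,146), about 1.25 rad. One more millimetre for margin.

Emit:
apply_moves:
  commands:
    - [1, -0.0002, 0, 0.0005, 0, 0, 0]
    - [1, -0.0003, 0, 0.001, 0, 0, 0]
    - [1, -0.0003, 0, 0.001, 0, 0, 0]

```text
t: 7.32
eef_pos: [0.491, 0.0759, 0.0258]
tcp_rot: [0.019, 0.978, -0.112, 0.173]
wrist_force: [-5.2, -0.2, 14.3]
gripper_width: 0.0004
finger_force: 7.8
```

At the stop (force jumped to 14 N). Ease back half a millimetre and hold.

Emit:
apply_moves:
  commands:
    - [1, 0.0002, 0, -0.0006, 0, 0, 0]
    - [1, 0.0002, 0, -0.0006, 0, 0, 0]

```text
t: 7.58
eef_pos: [0.4909, 0.0758, 0.0261]
tcp_rot: [0.019, 0.978, -0.112, 0.173]
wrist_force: [-0.8, -0.4, 8.1]
gripper_width: 0.0004
finger_force: 4.4
```

Emit:
apply_moves:
  commands:
    - [1, 0, 0, 0, 0, 0, 0]
    - [1, 0, 0, 0, 0, 0, 0]
    - [1, 0, 0, 0, 0, 0, 0]
    - [1, 0, 0, 0, 0, 0, 0]
    - [1, 0, 0, 0, 0, 0, 0]

```text
t: 8.2
eef_pos: [0.4908, 0.0759, 0.026]
tcp_rot: [0.019, 0.978, -0.112, 0.173]
wrist_force: [-0.7, -0.7, 8.9]
gripper_width: 0.0006
finger_force: 4.5
```

Emit:
apply_moves:
  commands:
    - [1, 0, 0, 0, 0, 0, 0]
    - [1, 0, 0, 0, 0, 0, 0]
    - [1, 0, 0, 0, 0, 0, 0]
    - [1, 0, 0, 0, 0, 0, 0]
    - [1, 0, 0, 0, 0, 0, 0]

```text
t: 8.82
eef_pos: [0.4909, 0.0759, 0.0261]
tcp_rot: [0.019, 0.978, -0.112, 0.173]
wrist_force: [-1.3, -0.2, 9.0]
gripper_width: 0.0007
finger_force: 4.5
```

Emit:
apply_moves:
  commands:
    - [1, 0, 0, 0, 0, 0, 0]
    - [1, 0, 0, 0, 0, 0, 0]
    - [1, 0, 0, 0, 0, 0, 0]
    - [1, 0, 0, 0, 0, 0, 0]
    - [1, 0, 0, 0, 0, 0, 0]

```text
t: 9.45
eef_pos: [0.4909, 0.0758, 0.026]
tcp_rot: [0.019, 0.978, -0.112, 0.173]
wrist_force: [-0.7, -0.9, 8.7]
gripper_width: 0.0009
finger_force: 4.5
```

Emit:
apply_moves:
  commands:
    - [1, 0, 0, 0, 0, 0, 0]
    - [1, 0, 0, 0, 0, 0, 0]
    - [1, 0, 0, 0, 0, 0, 0]
    - [1, 0, 0, 0, 0, 0, 0]
    - [1, 0, 0, 0, 0, 0, 0]

```text
t: 10.07
eef_pos: [0.4909, 0.0758, 0.026]
tcp_rot: [0.019, 0.978, -0.112, 0.173]
wrist_force: [-1.1, -0.1, 9.8]
gripper_width: 0.0004
finger_force: 4.5
```

Emit:
apply_moves:
  commands:
    - [1, 0, 0, 0, 0, 0, 0]
    - [1, 0, 0, 0, 0, 0, 0]
    - [1, 0, 0, 0, 0, 0, 0]
    - [1, 0, 0, 0, 0, 0, 0]
    - [1, 0, 0, 0, 0, 0, 0]

```text
t: 10.7
eef_pos: [0.4909, 0.0758, 0.026]
tcp_rot: [0.019, 0.978, -0.112, 0.173]
wrist_force: [-1.6, -0.4, 9.3]
gripper_width: 0.0002
finger_force: 4.5
```

Emit:
apply_moves:
  commands:
    - [1, 0, 0, 0, 0, 0, 0]
    - [1, 0, 0, 0, 0, 0, 0]
    - [1, 0, 0, 0, 0, 0, 0]
    - [1, 0, 0, 0, 0, 0, 0]
    - [1, 0, 0, 0, 0, 0, 0]

```text
t: 11.32
eef_pos: [0.4909, 0.0758, 0.026]
tcp_rot: [0.019, 0.978, -0.113, 0.173]
wrist_force: [-1.5, -0.1, 9.2]
gripper_width: 0.0002
finger_force: 4.5
```

```bash
python3 - <<'E'
from h import *
s,p,C=cur();print(s['t'],p,s['wrist_force'])
P=imaging.grab_frame("side")
cv2.imwrite('pics/side5.png',cv2.resize(P['frame'][100:300,200:440,::-1],None,fx=3,fy=3))
for r in pinpoint(P,'lid_cover')[:1]: print(r['score'],np.array(r['position'])*[560,420])
E
```

```text
11.325 [0.49085226 0.07583909 0.02603671] [-1.51155684 -0.08457928  9.16577211]
0.75 [263.088 146.118]
```

View pics/side5.png

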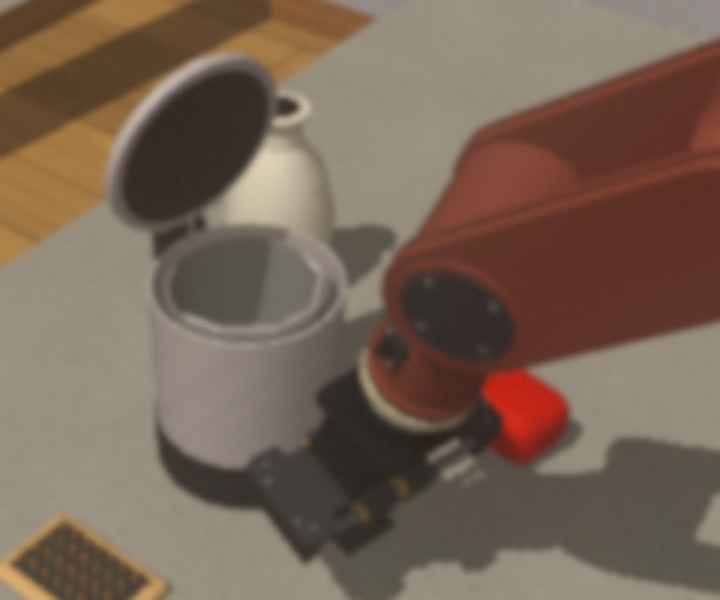

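Held at the stop (lid unchanged, ~9 N) for about 4 s. Now ease up at ~1 rad/s of lid or less.

Emit:
apply_moves:
  commands:
    - [1, 0.0005, 0, -0.0014, 0, 0, 0]
    - [1, 0.001, 0, -0.0028, 0, 0, 0]
    - [1, 0.0015, 0, -0.0042, 0, 0, 0]
    - [1, 0.002, 0, -0.0056, 0, 0, 0]
    - [1, 0.0025, 0, -0.007, 0, 0, 0]

```text
t: 12.05
eef_pos: [0.4898, 0.0759, 0.0326]
tcp_rot: [0.02, 0.979, -0.113, 0.172]
wrist_force: [-2.4, 2.0, 3.3]
gripper_width: 0.0006
finger_force: 1.8
```

Emit:
apply_moves:
  commands:
    - [1, 0.0005, 0, -0.0014, 0, 0, 0]
    - [1, 0.001, 0, -0.0028, 0, 0, 0]
    - [1, 0.0015, 0, -0.0042, 0, 0, 0]
    - [1, 0.002, 0, -0.0056, 0, 0, 0]
    - [1, 0.0025, 0, -0.007, 0, 0, 0]

```text
t: 12.68
eef_pos: [0.4905, 0.0757, 0.0406]
tcp_rot: [0.02, 0.978, -0.113, 0.172]
wrist_force: [-2.9, 0.2, 5.6]
gripper_width: 0.0005
finger_force: 2.3
```

Emit:
apply_moves:
  commands:
    - [1, 0.0004, 0, -0.001, 0, 0, 0]
    - [1, 0.0007, 0, -0.002, 0, 0, 0]
    - [1, 0.0011, 0, -0.003, 0, 0, 0]
    - [1, 0.0015, 0, -0.004, 0, 0, 0]
    - [1, 0.0018, 0, -0.005, 0, 0, 0]

```text
t: 13.3
eef_pos: [0.4907, 0.0758, 0.046]
tcp_rot: [0.019, 0.978, -0.113, 0.173]
wrist_force: [-2.3, -0.1, 4.6]
gripper_width: 0.0006
finger_force: 2.3
```

Emit:
apply_moves:
  commands:
    - [1, 0.0004, 0, -0.001, 0, 0, 0]
    - [1, 0.0007, 0, -0.002, 0, 0, 0]
    - [1, 0.0011, 0, -0.003, 0, 0, 0]
    - [1, 0.0015, 0, -0.004, 0, 0, 0]
    - [1, 0.0018, 0, -0.005, 0, 0, 0]

```text
t: 13.92
eef_pos: [0.4904, 0.0758, 0.0511]
tcp_rot: [0.019, 0.978, -0.113, 0.172]
wrist_force: [-0.1, 0.1, -0.1]
gripper_width: 0.0006
finger_force: 0.0
```

Contact is off. Withdraw upward and back, away from the bin (back-and-up along the tool axis).

Emit:
apply_moves:
  commands:
    - [1, 0, 0, -0.015, 0, 0, 0]
    - [1, 0, 0, -0.04, 0, 0, 0]
    - [1, 0, 0, -0.07, 0, 0, 0]
    - [1, 0, 0, -0.1, 0, 0, 0]
    - [1, 0, 0, -0.1, 0, 0, 0]

```text
t: 14.55
eef_pos: [0.4588, 0.0839, 0.1479]
tcp_rot: [0.019, 0.978, -0.112, 0.175]
wrist_force: [0.7, 0.2, -0.7]
gripper_width: 0.0005
finger_force: 0.0
```

Emit:
apply_moves:
  commands:
    - [1, 0.01, 0, -0.03, 0, 0, 0]
    - [1, 0.02, 0, -0.06, 0, 0, 0]
    - [1, 0.02, 0, -0.06, 0, 0, 0]
    - [1, 0.02, 0, -0.06, 0, 0, 0]
    - [1, 0.02, 0, -0.06, 0, 0, 0]

```text
t: 15.18
eef_pos: [0.4546, 0.0837, 0.2062]
tcp_rot: [0.02, 0.979, -0.113, 0.171]
wrist_force: [-0.2, -0.5, 0.3]
gripper_width: 0.0005
finger_force: 0.0
```

```bash
python3 - <<'E'
from h import *
s,p,C=cur();print(s['t'],p,s['wrist_force'])
P=imaging.grab_frame("side")
for t,z in(('lid_cover',.193),('pedal_pad',.036)):
    for r in pinpoint(P,t)[:1]: print(t,r['score'],np.array(r['position'])*[560,420],atz(P,r['position'],z))
cv2.imwrite('pics/side6.png',cv2.resize(P['frame'][100:300,200:440,::-1],None,fx=3,fy=3))
E
```

```text
15.175 [0.45459269 0.08368449 0.20622648] [-0.17999776 -0.5412684   0.3273127 ]
lid_cover 0.96 [283.416 189.42 ] [0.59447284 0.05597619 0.193     ]
pedal_pad 0.71 [316.904 266.196] [0.48357799 0.07523239 0.036     ]
```

View pics/side6.png

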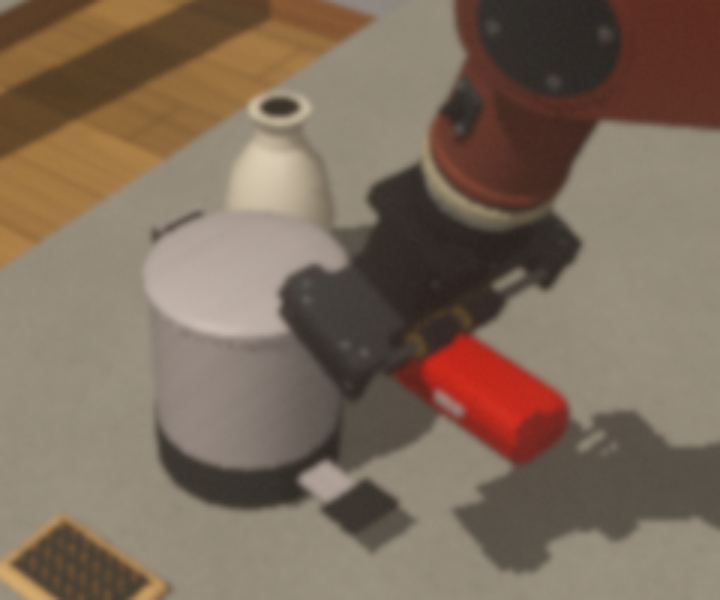

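The lid is shut (crop 245,275), the pedal is up (365,505), bin and case are unmoved and the hand is clear.

```bash
python3 -c "
from plant import ctrl;print(ctrl.hand_in())"
```

```text
the job is handed in; nothing more can be done
None
```

I held the lid open at the pedal's stop for about 4 s, eased it shut at roughly 1 rad/s and took the hand clear; the last picture shows the lid shut, the pedal up and the bin in its place, and the job is handed in with no verdict returned.

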